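# Hang the dish carrier in the roll-top store and roll it shut

## Robot

A 6-joint arm with a two-finger parallel gripper is mounted at the origin on a cart in front of the work surface, level with it; the furniture and walls round the work are solid. World frame = base frame: x ahead of the robot, y to its left, z up, the work surface at z = 0. Lengths are in m, angles in rad, forces in N, time in s.
With the tool pointing down it reaches from about 0.425 to 0.95 m from the base axis. Payload 3.5 kg.
Tool frame: the origin (TCP) lies between the finger pads; the fingertips stand 19 mm ahead of it and the grasp point (between the pads) is the TCP; z points along the fingers, y is the line along which they close (so a half turn about z gives the same grasp; the last joint's range is limited). The gripper opens to 85 mm and grips with 20 to 120 N. Pads are 22 mm wide; open, the fingers measure 114 mm over their backs; the gripper's body (76 mm by 85 mm) begins 54 mm behind the grasp point. The pads swing forward as they close: fully open they stand 13 mm farther back than shut.
Start: joints at [-1.316, 0.286, 1.577, -0, 1.279, -0.15], TCP at [0.266, -0.62, 0.25] pointing down, gripper open.
Joint ranges: [-2.77, 2.77], [-0.9, 2.22], [0.21, 2.48], [-1.53, 4.67], [0.24, 2.81], [-2.84, 2.84]. Speed limits (rad/s): [2.79, 2.79, 3.14, 3.14, 3.14, 3.14].

## Interface

Orientations are given as a unit quaternion [x, y, z, w].
In Python, from plant import get_state, cams, ctrl gives the robot as it stands. The module is installed in compiled form; this text tells all that it offers.
- The arm moves only by the tool jog_arm, never from a script. Its argument "deltas" is text: rows parted by semicolons, each of 6 numbers parted by spaces: the shift along the world's x, y, z normalised to -1 to 1, where 1 is 0.02 m, then the turn, a rotation vector about the world's x, y, z normalised to -1 to 1, where 1 is 0.1 rad. In form: x y z ax ay az; .... A call has 1 to 20 rows; each row shifts and turns the commanded pose from where the row before left it; what a row does not reach is not made up. A row lasts 1/8 s, in which the tool goes at most 62.5 mm and 10.7 degrees, less where a joint would pass 70% of its speed; a pose out of reach is approached as far as the arm can. A call with a number of a shift or a turn outside -1 to 1 is refused whole. A call with a gripper value outside its range is refused whole. "gripper" is the opening, from 0 (shut) to 1 (fully open), set as the call begins (left out, the last holds). The fingers move at their own pace and stop on an object; "squeeze" is the grip in N (left out, the last holds). Time passes only in rows, so rows that do not move let the fingers close. It gives the time, the measured TCP pose, the force, the opening and the grip force at its end, in the units of the state.
- get_state(): the state, without advancing time (a new reading comes with each control period).
- cams.read_camera(name): name is "side" or "top"; returns a dict with "color" (384x512x3 uint8, blue, green, red), "vfov" (degrees; the focal length in pixels is half the picture's height over the tangent of half this angle, whatever the lens; pixels are square), "cx", "cy" (the principal point, pixels), "rvec" (rotation vector, rad) and "tvec" (3), from world to camera coordinates, as OpenCV has them. Camera axes: x right, y down, z forward; pixel columns grow to the right and rows downward; lengths in m; the calibration is good to about 2 mm. A picture is of the moment at which its call begins. There is no depth.
- ctrl.sign_off(): hands the job in; it is judged then, once.
The state is a dict: "time": time; "qpos": joint angles; "dq": joint speeds; "joint_efforts": joint torques, N m; "eef_pos": TCP position; "tcp_rot": TCP orientation; "contact_force": force on the tool from outside, world axes, zero at the start; "wrist_torque": the same for the moment, N m; "opening": opening from 0.0 (shut) to 1.0 (fully open); "finger_force": force on a finger pad.
Only numpy, scipy, OpenCV 4.12 (cv2) and the standard library are available. Lean on these libraries where they do the work, as an engineer would, in place of code of your own. Each camera call takes 0.05 s, during which the arm holds its last target. There are 200 camera calls.

## Task

Put the wire carrier with its three moisture dishes away in the roll-top store: roll the slatted door open as far as it goes, hang the carrier by its raised back rail on both hooks on the store's inner back wall with the dishes still in their bays, let go of it, and roll the door fully shut. Leave the bowl, the jar, the timer and the beaker where they stand.

Things in the scene. Friction and masses are not known exactly. Their poses are not given: they have to be found in the camera images.
- store: Roll-top bench store of grey sheet metal, 302 mm wide (y), 430 deep (x), 222 high, fixed. Origin: on the bench under the middle of its front edge; x to its back (away from the robot), y to its left, z up. Between two arched side cheeks (inner faces at y = -135 and 135) runs a door of aluminium slats. Floor inside at z = 12, front sill 19 high.
- opening (a point): Middle of the open mouth's rear edge, in the store at x = 192, y = 0, z = 208 mm. With the door open, front and top are free from x = 0 to here over the full 270 mm between the cheeks; behind it are the door's bottom rail with the raised handle, then a fixed hood. Below it stands the inner back wall (its face at x = 185, top z = 188).
- rest (a point): Middle of the front face of a rubber strip low on the inner back wall, 250 mm long in y, z = 35 to 51, face at x = 173 mm in the store: the brackets of a hung carrier come to lean on it, so that it hangs within some 6 degrees of level.
- tambour (a joint): How far the slatted door is rolled along its curved track, as the angle its bottom rail has swung, rad: 0 shut (rail down at the sill), 1.144 fully open (end stop). It starts shut or ajar by up to 0.08, and stays where it is left. 3 to 6 N at the handle move it, more when fast.
- handle (a point): Middle of the door's pull bar: dark steel, 16 mm thick, 56 long in the store's y, flat ends, on two 10 mm posts 36 apart, axis 45 mm out from the bottom rail's middle. Pinch it across its ends, letting it turn between the pads, or across its 16 mm. It moves on an arc of radius 294 mm about the line x = 242, z = -35 mm of the store, from x, z = -37, 56 (shut) up and back to 209, 257 (open).
- bottom_rail (a point): Middle of the door's wide bottom rail that carries the handle, 264 mm long (y), 36 high, 9 thick. The handle posts stand square out of it, toward -x and up: 19 degrees above level when the door is shut, turning with the door by the joint's angle to 84 degrees when open.
- hook_left: Left (y = 60 mm in the store) of two equal hooks of 14 mm wide steel strip on the inner back wall. Origin: middle of the flat trough floor in which a rail rests, at x = 167, z = 103 in the store; axes as the store's. The trough is 16 mm wide in x (-8 to 8); its front tip leans out a little and rises 13 mm above the floor, its back rises 12.
- hook_right: The right hook, at y = -60 mm in the store; otherwise as hook_left.
- carrier: Wire dish carrier with a sheet floor, 101 mm deep (x = -37 to 64), 215 wide (y), 105 high, 0.3 to 0.45 kg plus 0.1 of dishes; loose, upright. Origin: underside, below the handle; x points to its back, where the hanging rail is (away from the robot at the start), z up. Its bay body ends at x = 37, rim wire at z = 30. Hung, its origin is about 32 mm above the bench.
- grip (a point): Middle of the carrier's black handle sleeve, 95 mm above its underside, over its middle: 44 mm long along the carrier's x, 16 wide in y (grip across this), 20 high. Below it is free room down to the dishes (tops 27 above the underside).
- rail_left (a point): Point on the axis of the carrier's hanging rail (round, 8 mm thick, 208 long in y), 60 mm left of the middle: x = 60, y = 60, z = 75 in the carrier. The rail stands 18 mm clear behind the bay body and is held only by an upright bracket wire at each end (y = -104 and 104).
- rail_right (a point): The same, 60 mm right of the middle (y = -60 mm).
- dish_left: Lidded aluminium moisture dish, 62 mm across, 24 high, loose in the carrier's left bay (y = 69 mm in the carrier). Origin: middle of its underside.
- dish_mid: The same in the middle bay (y = 0).
- dish_right: Open aluminium moisture dish, 60 mm across, 21 high, loose in the right bay (y = -69 mm). Origin: middle of its underside.
- bowl: Bystander: empty metal bowl, 103 mm across, 45 high. Origin: middle of its underside.
- jar: Bystander: sample jar with a pale screw cap, 54 mm across, 92 high. Origin: middle of its underside.
- timer: Bystander: small white bench timer, 60 x 60 x 18 mm, lying to the right of the store's front. Origin: middle of its underside.
- beaker: Bystander: glass beaker, 68 mm across, 92 high. Origin: middle of its underside.
There are look-alikes about, which are no part of the job. Leave any green look-alike of the dish_left alone.

How it is judged:
By the outcome, as a careful person would: the job done as asked, in the order asked, and still so for the second after the job is handed in, with the robot touching nothing.
It also fails if it takes over 72 s, if anything falls off the work surface, if the arm or the gripper's body presses on something with over 40 N, if the wrist force passes 120 N, or if a joint passes its speed limit or range.

## Working session

There is one attempt and no reset: what is moved stays moved. The work goes in short steps, Python scripts to look and compute and a tool call to move; the robot and the scene stay as the last step left them, time stands still between calls to the robot, and variables do not carry over. Pictures are saved under pics/ and viewed, at most 10 in all, crops included, and the job is handed in when it is done.

Besides the shell and the picture viewer there is one more tool, called in YAML: its name, and indented under it one key for each argument. jog_arm: Moves the arm, as the interface text tells. Its arguments: {"type":"object","properties":{"deltas":{"type":"string"},"gripper":{"type":"number"},"squeeze":{"type":"number"}},"required":["deltas"]}

```bash
mkdir -p pics; cat > h.py <<'E'
import numpy as np, cv2
from plant import get_state, cams, ctrl
def K(c):
    f=c["color"].shape[0]/2/np.tan(np.radians(c["vfov"])/2); return f
def cam(n):
    c=cams.read_camera(n); c["f"]=K(c); c["R"]=cv2.Rodrigues(np.array(c["rvec"],float))[0]; c["t"]=np.array(c["tvec"],float).ravel(); return c
def ray(c,u,v):
    d=c["R"].T@np.array([(u-c["cx"])/c["f"],(v-c["cy"])/c["f"],1]); return -c["R"].T@c["t"],d/np.linalg.norm(d)
def onz(c,u,v,z):
    o,d=ray(c,u,v); return o+d*(z-o[2])/d[2]
def proj(c,p):
    q=c["R"]@np.array(p,float)+c["t"]; return np.array([c["cx"]+c["f"]*q[0]/q[2],c["cy"]+c["f"]*q[1]/q[2]])
def tri(c1,p1,c2,p2):
    o1,d1=ray(c1,*p1);o2,d2=ray(c2,*p2)
    s=np.linalg.lstsq(np.stack([d1,-d2],1),o2-o1,rcond=None)[0]
    a=o1+s[0]*d1;b=o2+s[1]*d2
    return (a+b)/2,np.linalg.norm(a-b)
E
python3 - <<'E'
from h import *
for n in("side","top"):
    c=cam(n); cv2.imwrite(f"pics/{n}0.png",cv2.resize(c["color"],None,fx=1.5,fy=1.5,interpolation=cv2.INTER_CUBIC))
    print(n,c["f"],c["cx"],c["cy"],-c["R"].T@c["t"],c["R"][2])
print(get_state())
E
```

```text
side 400.5426014963437 253.69017583491654 193.25166012994447 [0.1568891  0.89390632 1.05105994] [ 0.26921179 -0.68730658 -0.67463671]
top 465.8928456101829 257.2035957444172 186.62155882025337 [ 0.42926511 -0.04882071  1.6388895 ] [ 0.07592392 -0.00104711 -0.99711306]
{'time': 0.1, 'qpos': array([-1.31601795e+00,  2.87131529e-01,  1.57804315e+00,  2.18461980e-06,
        1.27860712e+00, -1.49986313e-01]), 'dq': array([-3.51673459e-04, -2.10734242e-03, -4.28588403e-03, -9.70667746e-05,
        8.86219745e-04, -4.01069135e-04]), 'joint_efforts': array([ 1.97887326e-03, -4.07292581e+01, -2.93698955e+01, -6.97042697e-05,
        3.39396858e-03, -1.08014598e-05]), 'eef_pos': array([ 0.26571019, -0.61989357,  0.24904235]), 'tcp_rot': array([ 9.79589975e-01,  2.01003189e-01, -5.62809741e-05, -1.09312877e-03]), 'contact_force': array([-0.02360413,  0.28110367,  0.22285371]), 'wrist_torque': array([ 0.00944258, -0.05584936, -0.01554705]), 'finger_force': 0.0, 'opening': 1.0022347429575122}
```

View pics/side0.png

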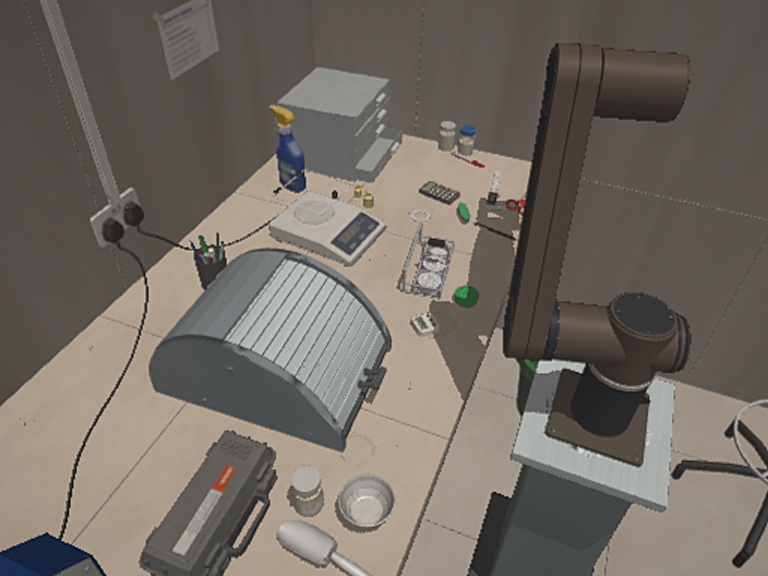

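View pics/top0.png

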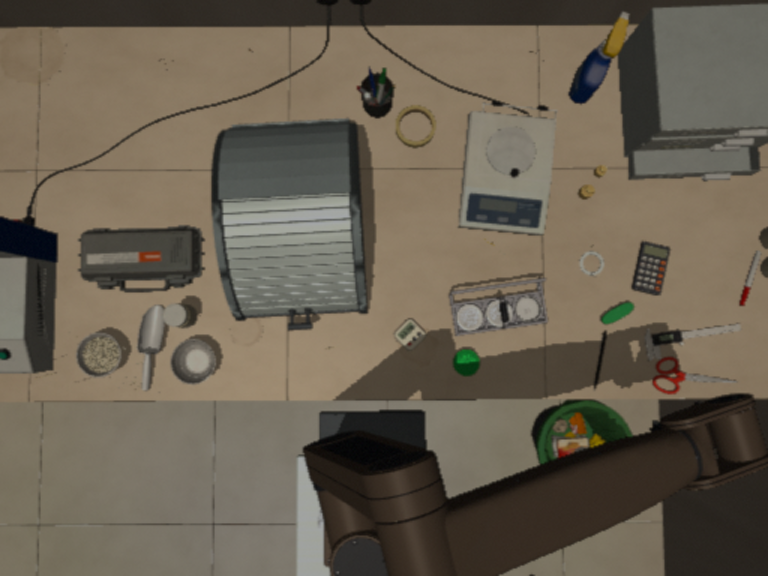

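Top view (1.5x pixels): store about (290,215), handle (300,320), carrier (498,305) with sleeve (504,310) and rail (497,285). The green look-alike dish is at (467,362), the timer at (408,332), bowl (195,358), jar (180,313), and the faint glass ring at (247,330) is probably the beaker. There is only one wire carrier with three dishes. I'll confirm it in enlarged crops.

```bash
python3 - <<'E'
from h import *
t=cam("top")["color"]; s=cam("side")["color"]
cv2.imwrite("pics/tc.png",cv2.resize(t[75:255,135:375],None,fx=3.3,fy=3.3,interpolation=cv2.INTER_CUBIC))
a=cv2.resize(s[130:210,250:320],None,fx=5.5,fy=5.5,interpolation=cv2.INTER_CUBIC)
b=cv2.resize(s[230:310,200:270],None,fx=5.5,fy=5.5,interpolation=cv2.INTER_CUBIC)
cv2.imwrite("pics/sc.png",np.hstack([a,b]))
E
```

```text
(no output)
```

View pics/tc.png

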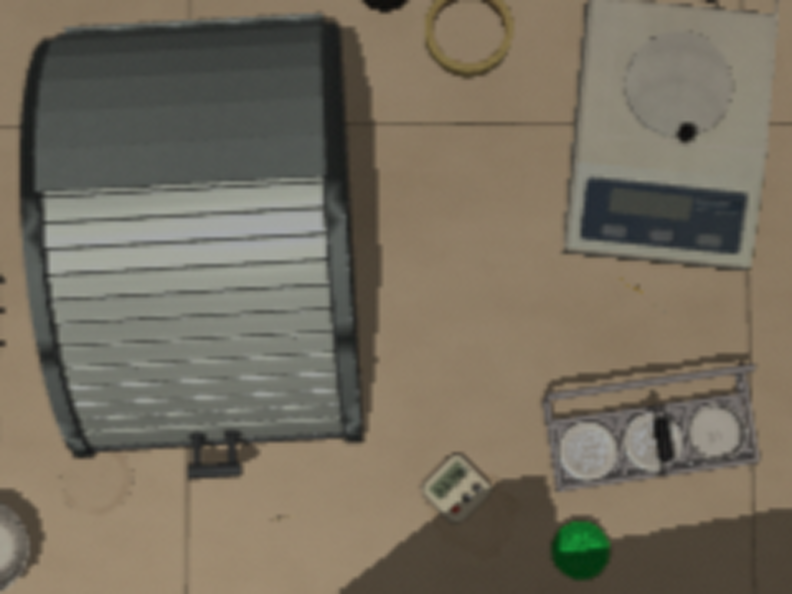

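View pics/sc.png

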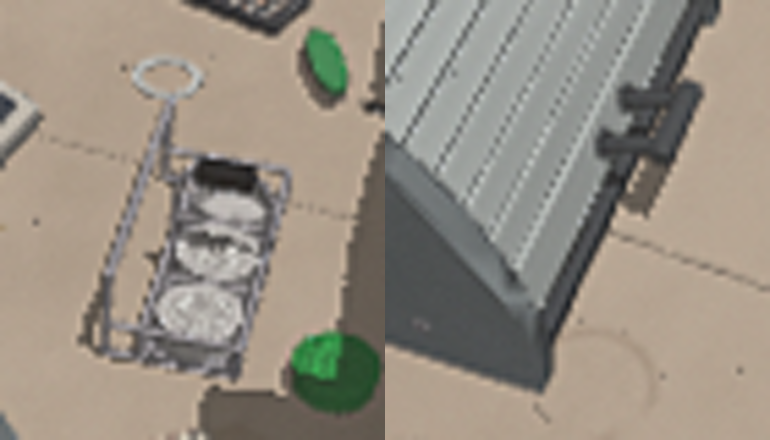

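```bash
python3 - <<'E'
from h import *
t=cam("top"); s=cam("side")
T=lambda u,v:(135+u/3.3,75+v/3.3)
A=lambda u,v:(250+u/5.5,130+v/5.5)
B=lambda u,v:(200+(u-385)/5.5,230+v/5.5)
for n,p,q in [("handle",T(215,470),B(678,122)),("sleeve",T(664,440),A(225,174)),("cheekL",T(85,455),B(545,385)),
 ("ringR",(393.7,175.3),A(168,77)),("ringL",T(97,485),B(607,380)),("railL",T(549,388),A(108,290)),("railR",T(748,362),A(172,102))]:
    print(n,*[np.round(x,4) for x in tri(t,p,s,q)])
for n,p,z in [("hendL",T(190,470),.056),("hendR",T(240,468),.056),("cL",T(85,455),.02),("cR",T(363,440),.02),("hoodL",T(42,192),.21),("hoodR",T(325,178),.21),("backL",T(45,38),.1),("backR",T(335,15),.1),
 ("railL",T(549,388),.075),("railR",T(748,362),.075),("frontL",T(558,488),.03),("frontR",T(757,462),.03),("backbL",T(551,420),.03),("backbR",T(748,395),.03),("slv",T(664,440),.1),("slvF",T(669,462),.1),("slvB",T(660,418),.1),("timer",T(457,487),.018),("bowl",(195/1.5,358/1.5),.045)]:
    print(n,np.round(onz(t,*p,z),4))
g=t["color"]
E
```

```text
handle [0.4463 0.1426 0.064 ] 0.001
sleeve [ 0.4754 -0.312   0.0913] 0.0035
cheekL [ 0.4632  0.2897 -0.005 ] 0.0001
ringR [ 0.5927 -0.5342 -0.0033] 0.0005
ringL [ 0.4316  0.2758 -0.0005] 0.001
railL [ 0.5258 -0.202   0.0525] 0.0068
railR [ 0.5512 -0.404   0.0707] 0.0052
hendL [0.446  0.1691 0.056 ]
hendR [0.4478 0.1177 0.056 ]
cL [0.4626 0.2845 0.02  ]
cR [ 0.4771 -0.0078  0.02  ]
hoodL [0.7058 0.2886 0.21  ]
hoodR [0.718  0.0225 0.21  ]
backL [0.8861 0.3137 0.1   ]
backR [0.9088 0.0177 0.1   ]
railL [ 0.5276 -0.1989  0.075 ]
railR [ 0.5533 -0.4023  0.075 ]
frontL [ 0.4259 -0.2114  0.03  ]
frontR [ 0.4521 -0.4197  0.03  ]
backbL [ 0.4969 -0.2049  0.03  ]
backbR [ 0.5222 -0.4118  0.03  ]
slv [ 0.4734 -0.311   0.1   ]
slvF [ 0.4514 -0.3156  0.1   ]
slvB [ 0.4955 -0.3073  0.1   ]
timer [ 0.4274 -0.1065  0.018 ]
bowl [0.3749 0.3829 0.045 ]
```

The crops show one wire carrier (top crop (650,430)) with a lidded pair and an open dish plus the black sleeve at (664,440). The green disc (580,548) is the look-alike and stays. The door's pull bar is at (215,470) in the top crop. The faint ring beside it lies at world (0.43, 0.276), so I'll keep clear of it as a possible beaker. Moving to the handle.

jog_arm:
  deltas: "0.68 0.9 0 0 0 -0.24;0.68 0.9 0 0 0 -0.24;0.68 0.9 0 0 0 -0.24;0.68 0.9 0 0 0 -0.24;0.68 0.9 0 0 0 -0.24;0.68 0.9 0 0 0 -0.24;0.68 0.9 0 0 0 -0.24;0.68 0.9 0 0 0 -0.24;0.68 0.9 0 0 0 -0.24;0.68 0.9 0 0 0 -0.24;0.68 0.9 0 0 0 -0.24;0.68 0.9 0 0 0 -0.24;0.68 0.9 0 0 0 -0.24;0.68 0.9 0 0 0 -0.24;0.68 0.9 0 0 0 -0.24;-0.05 1 0 0 0 0;-0.05 1 0 0 0 0;-0.05 1 0 0 0 0;-0.05 1 0 0 0 0;-0.05 1 0 0 0 0"
  gripper: 1

```text
time: 2.8
eef_pos: [0.4646, -0.2491, 0.2504]
tcp_rot: [1.0, 0.022, 0.0, 0.0]
contact_force: [1.1, -0.2, -0.3]
opening: 1.0
finger_force: 0.0
```

jog_arm:
  deltas: "-0.05 1 0 0 0 0;-0.05 1 0 0 0 0;-0.05 1 0 0 0 0;-0.05 1 0 0 0 0;-0.05 1 0 0 0 0;-0.05 1 0 0 0 0;-0.05 1 0 0 0 0;-0.05 1 0 0 0 0;-0.05 1 0 0 0 0;-0.05 1 0 0 0 0;-0.05 1 -0.2 0 0 0;-0.05 1 -0.2 0 0 0;-0.05 1 -0.4 0 0 0;-0.05 1 -0.6 0 0 0;-0.05 1 -0.6 0 0 0;-0.05 1 -0.8 0 0 0;-0.05 1 -0.8 0 0 0;-0.05 1 -0.8 0 0 0;-0.05 0.8 -0.6 0 0 0;-0.05 0.7 0 0 0 0;0 0 0 0 0 0"

```text
invalid input
```

jog_arm:
  deltas: "-0.05 1 0 0 0 0;-0.05 1 0 0 0 0;-0.05 1 0 0 0 0;-0.05 1 0 0 0 0;-0.05 1 0 0 0 0;-0.05 1 0 0 0 0;-0.05 1 0 0 0 0;-0.05 1 0 0 0 0;-0.05 1 0 0 0 0;-0.05 1 0 0 0 0;-0.05 1 -0.2 0 0 0;-0.05 1 -0.2 0 0 0;-0.05 1 -0.4 0 0 0;-0.05 1 -0.6 0 0 0;-0.05 1 -0.6 0 0 0;-0.05 1 -0.8 0 0 0;-0.05 1 -0.8 0 0 0;-0.05 1 -0.8 0 0 0;-0.05 0.8 -0.6 0 0 0;-0.05 0.7 0 0 0 0"

```text
time: 5.3
eef_pos: [0.444, 0.1405, 0.1493]
tcp_rot: [1.0, 0.023, -0.001, 0.0]
contact_force: [0.3, -0.3, 0.4]
opening: 1.001
finger_force: 0.0
```

```bash
python3 - <<'E'
from h import *
s=cam("side"); print(get_state()["eef_pos"])
cv2.imwrite("pics/s2.png",cv2.resize(s["color"][200:300,190:310],None,fx=6,fy=6,interpolation=cv2.INTER_CUBIC))
E
```

```text
[0.44442991 0.14152476 0.15019871]
```

View pics/s2.png

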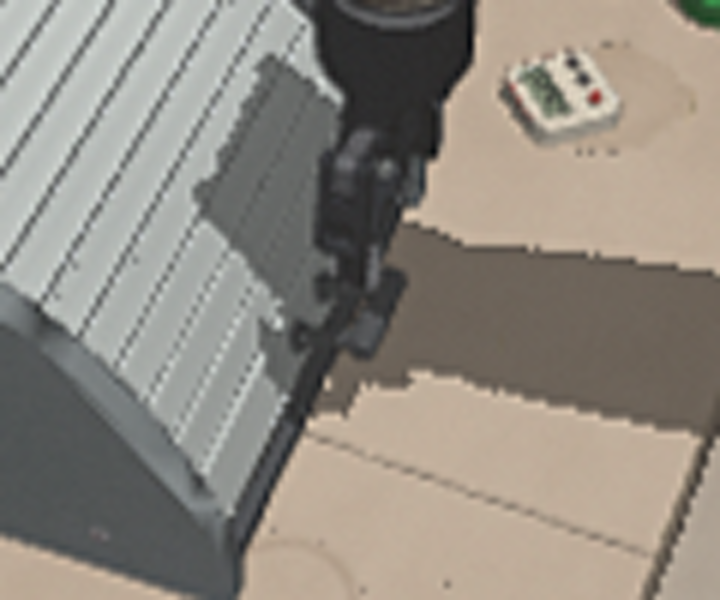

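The gripper hangs over the bar with its fingers straddling the ends, around (370,290) in the crop. The ring at (300,580) is only a mark on the bench.

jog_arm:
  deltas: "0 0 -0.8 0 0 0;0.05 0.05 -0.8 0 0 0;0.1 0.05 -0.8 0 0 0;0 0 -0.8 0 0 0;0 0 -0.8 0 0 0;0 0 -0.5 0 0 0;0 0 0 0 0 0"

```text
time: 6.22
eef_pos: [0.4472, 0.1415, 0.0593]
tcp_rot: [1.0, 0.022, -0.001, 0.0]
contact_force: [-0.5, 0.1, -1.0]
opening: 0.998
finger_force: 0.0
```

jog_arm:
  deltas: "0 0 0 0 0 0;0 0 0 0 0 0;0 0 0 0 0 0;0 0 0 0 0 0;0 0 0 0 0 0"
  gripper: 0
  squeeze: 35

```text
time: 6.85
eef_pos: [0.4477, 0.1445, 0.0611]
tcp_rot: [1.0, 0.021, 0.0, -0.003]
contact_force: [-1.2, 11.8, -0.0]
opening: 0.649
finger_force: 39.9
```

```bash
python3 - <<'E'
import numpy as np
db=np.array([.02,.04]+[.06]*17+[.04]); b=.335+np.r_[0,np.cumsum(db)]; print(b[-1])
dx=-np.diff(np.cos(b))*294/20; dz=np.diff(np.sin(b))*294/20
print(";".join("%.2f %.2f %.2f 0 0 0"%(x,x*.049,z) for x,z in zip(dx,dz)))
E
```

```text
1.4550000000000005
0.10 0.00 0.28 0 0 0;0.22 0.01 0.55 0 0 0;0.36 0.02 0.80 0 0 0;0.41 0.02 0.78 0 0 0;0.46 0.02 0.75 0 0 0;0.50 0.02 0.73 0 0 0;0.54 0.03 0.69 0 0 0;0.58 0.03 0.66 0 0 0;0.62 0.03 0.62 0 0 0;0.66 0.03 0.59 0 0 0;0.69 0.03 0.54 0 0 0;0.72 0.04 0.50 0 0 0;0.75 0.04 0.46 0 0 0;0.78 0.04 0.41 0 0 0;0.80 0.04 0.36 0 0 0;0.82 0.04 0.32 0 0 0;0.84 0.04 0.27 0 0 0;0.86 0.04 0.21 0 0 0;0.87 0.04 0.16 0 0 0;0.58 0.03 0.08 0 0 0
```

jog_arm:
  deltas: "0.10 0.15 0.28 0 0 0;0.22 0.01 0.55 0 0 0;0.36 0.02 0.80 0 0 0;0.41 0.02 0.78 0 0 0;0.46 0.02 0.75 0 0 0;0.50 0.02 0.73 0 0 0;0.54 0.03 0.69 0 0 0;0.58 0.03 0.66 0 0 0;0.62 0.03 0.62 0 0 0;0.66 0.03 0.59 0 0 0"

```text
time: 8.1
eef_pos: [0.5364, 0.1492, 0.1888]
tcp_rot: [1.0, 0.022, -0.002, -0.0]
contact_force: [2.7, 4.8, -12.9]
opening: 0.648
finger_force: 39.8
```

jog_arm:
  deltas: "0.69 0.04 0.54 0 0 0;0.72 0.05 0.50 0 0 0;0.75 0.05 0.46 0 0 0;0.78 0.05 0.41 0 0 0;0.80 0.05 0.36 0 0 0;0.82 0.05 0.32 0 0 0;0.84 0.05 0.27 0 0 0;0.86 0.05 0.21 0 0 0;0.87 0.05 0.16 0 0 0;0.58 0.04 0.08 0 0 0"

```text
time: 9.35
eef_pos: [0.6903, 0.1573, 0.2549]
tcp_rot: [1.0, 0.022, -0.003, 0.001]
contact_force: [-7.2, -2.2, -8.6]
opening: 0.646
finger_force: 38.8
```

jog_arm:
  deltas: "0.2 0.01 0.05 0 0 0;0.2 0 0 0 0 0;0 0 0 0 0 0"

```text
time: 9.72
eef_pos: [0.6904, 0.1573, 0.2547]
tcp_rot: [1.0, 0.023, -0.016, 0.002]
contact_force: [-29.6, -5.0, -0.4]
opening: 0.65
finger_force: 40.6
```

jog_arm:
  deltas: "-0.3 0 0 0 0 0;0 0 0 0 0 0;0 0 0.5 0 0 0;0 0 1 0 0 0;0 0 1 0 0 0;-0.2 -0.8 0.5 0 0 0.04;-0.4 -1 0 0 0 0.04;-0.4 -1 0 0 0 0.04;-0.4 -1 0 0 0 0.04;-0.4 -1 0 0 0 0.04;-0.4 -1 0 0 0 0.04;-0.4 -1 0 0 0 0.04;-0.4 -1 0 0 0 0.04;-0.5 -1 0 0 0 0.04;-0.5 -1 0 0 0 0.04;-0.5 -1 0 0 0 0.04;-0.5 -1 -0.2 0 0 0.04;-0.5 -1 -0.5 0 0 0.04;-0.5 -1 -0.5 0 0 0.04;-0.5 -1 -0.5 0 0 0.04"
  gripper: 1

```text
time: 12.22
eef_pos: [0.5623, -0.1386, 0.2823]
tcp_rot: [0.999, 0.053, 0.0, 0.0]
contact_force: [1.0, -0.1, 0.0]
opening: 1.0
finger_force: 0.0
```

jog_arm:
  deltas: "-0.5 -1 -0.5 0 0 0.04;-0.5 -1 -0.5 0 0 0.04;-0.5 -1 -0.5 0 0 0.04;-0.5 -1 -0.5 0 0 0.04;-0.5 -1 -0.5 0 0 0.04;-0.5 -1 -0.5 0 0 0;-0.5 -1 -0.3 0 0 0;-0.5 -1 0 0 0 0;-0.4 -0.7 0 0 0 0"

```text
time: 13.35
eef_pos: [0.4742, -0.3126, 0.2166]
tcp_rot: [0.998, 0.062, 0.0, 0.0]
contact_force: [-0.5, 0.0, 0.9]
opening: 1.002
finger_force: 0.0
```

```bash
python3 - <<'E'
from h import *
t=cam("top"); s=cam("side"); print(get_state()["eef_pos"],get_state()["opening"])
a=cv2.resize(t["color"][75:225,135:260],(470,564),interpolation=cv2.INTER_CUBIC)
b=cv2.resize(s["color"][150:300,95:265],(320,282),interpolation=cv2.INTER_CUBIC)
b2=cv2.resize(s["color"][110:220,240:365],(320,282),interpolation=cv2.INTER_CUBIC)
cv2.imwrite("pics/o.png",np.hstack([a,np.vstack([b,b2])]))
E
```

```text
[ 0.4742722  -0.31281243  0.21674387] 1.0025344382868469
```

View pics/o.png

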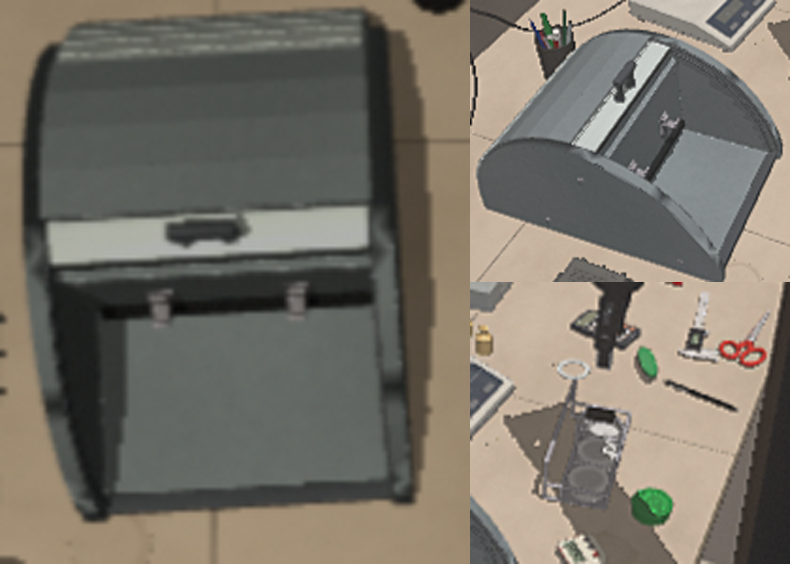

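The door is fully open, with the handle at (205,232). Both hooks show in the left panel at (160,308) and (297,299), and the gripper is over the carrier. Next I'll check the hook pixels against the store pose taken from the handle end stop, and find the rail's offset from the sleeve.

```bash
python3 - <<'E'
from h import *
t=cam("top")
th=.049;o=np.array([.4816,.1471])
W=lambda x,y,z:[o[0]+x*np.cos(th)-y*np.sin(th),o[1]+x*np.sin(th)+y*np.cos(th),z]
q=lambda p:np.round([(proj(t,p)[0]-135)*3.76,(proj(t,p)[1]-75)*3.76])
for y in(.06,-.06):
    for n,x,z in[("tip",.157,.116),("floor",.167,.103),("back",.176,.115)]: print(y,n,q(W(x,y,z)))
print("sill corners in",q(W(0,.135,.019)),q(W(0,-.135,.019)),"walltop",q(W(.185,0,.188)),"handle",q(W(.209,0,.265)))
# carrier cross profile from pixel columns between sleeve and ends (left bay gap and right)
g=cv2.cvtColor(t["color"],cv2.COLOR_BGR2GRAY)
c,sn=np.cos(.125),np.sin(.125); S=np.array([.4738,-.3118])
for y in(.045,.09):
    r=[]
    for x in np.arange(.045,.085,.002):
        P=[S[0]+x*c-y*sn,S[1]+x*sn+y*c,.075]; u,v=proj(t,P)
        r.append(int(cv2.getRectSubPix(g,(1,1),(float(u),float(v)))[0,0]))
    print(y,r)
E
```

```text
0.06 tip [156. 318.]
0.06 floor [158. 309.]
0.06 back [156. 297.]
-0.06 tip [293. 311.]
-0.06 floor [294. 302.]
-0.06 back [292. 290.]
sill corners in [100. 505.] [392. 489.] walltop [212. 270.] handle [197. 224.]
0.045 [72, 72, 72, 72, 71, 70, 65, 62, 63, 62, 61, 66, 70, 71, 71, 71, 72, 72, 72, 72, 73]
0.09 [75, 78, 91, 106, 117, 119, 114, 116, 118, 111, 114, 127, 125, 115, 93, 83, 90, 108, 131, 134, 137]
```

jog_arm:
  deltas: "0 0.05 -1 0 0 0;0 0 -1 0 0 0;0 0 -1 0 0 0;0 0 -1 0 0 0;0 0 -1 0 0 0;0 0 -0.8 0 0 0;0 0 -0.25 0 0 0;0 0 0 0 0 0"

```text
time: 14.5
eef_pos: [0.4751, -0.3105, 0.0954]
tcp_rot: [0.998, 0.062, -0.0, -0.0]
contact_force: [-0.4, 0.3, 0.4]
opening: 1.004
finger_force: 0.0
```

jog_arm:
  deltas: "0 0 0 0 0 0;0 0 0 0 0 0;0 0 0 0 0 0;0 0 0 0 0 0;0 0 0 0 0 0;0 0 0 0 0 0;0 0 0 0 0 0;0 0 0 0 0 0"
  gripper: 0
  squeeze: 70

```text
time: 15.5
eef_pos: [0.4753, -0.3105, 0.0961]
tcp_rot: [0.998, 0.062, 0.0, 0.0]
contact_force: [-0.1, 1.0, 5.3]
opening: 0.177
finger_force: 69.8
```

jog_arm:
  deltas: "0 0 0.4 0 0 0;0 0 0.4 0 0 0;0 0.2 0.8 0 0 0;0 0.2 0.8 0 0 0;0.2 0.5 1 0 0 0;0.2 0.5 1 0 0 0;0.2 0.5 1 0 0 0;0.2 0.5 1 0 0 0;0.2 0.5 1 0 0 0;0.2 0.5 1 0 0 0;0.2 0.5 1 0 0 0;0.2 0.5 1 0 0 0;0.3 0.8 0.4 0 0 0;0.3 0.8 0.4 0 0 0;0.3 0.8 0.4 0 0 0;0.3 0.8 0.4 0 0 0;0.4 0.9 0 0 0 0;0.4 0.9 0 0 0 0;0.4 0.9 0 0 0 0;0.4 0.9 0 0 0 0"

```text
time: 18.0
eef_pos: [0.5635, -0.0851, 0.3351]
tcp_rot: [0.998, 0.062, -0.0, -0.0]
contact_force: [-1.5, -0.4, -3.7]
opening: 0.172
finger_force: 68.4
```

jog_arm:
  deltas: "0.08 0.9 0 0 0 -0.055;0.08 0.9 0 0 0 -0.055;0.08 0.9 0 0 0 -0.055;0.08 0.9 0 0 0 -0.055;0.08 0.9 0 0 0 -0.055;0.08 0.9 0 0 0 -0.055;0.08 0.9 0 0 0 -0.055;0.08 0.9 0 0 0 -0.055;0.08 0.9 0 0 0 -0.055;0.08 0.9 0 0 0 -0.055;0.05 0.9 0 0 0 -0.055;0.05 0.8 0 0 0 -0.055;0.05 0.7 0 0 0 -0.055;0 0.2 0 0 0 -0.055;0 0 0 0 0 0"

```text
time: 19.88
eef_pos: [0.5821, 0.1456, 0.3355]
tcp_rot: [1.0, 0.024, -0.0, 0.0]
contact_force: [-0.7, -1.1, -3.2]
opening: 0.177
finger_force: 68.5
```

```bash
python3 - <<'E'
from h import *
t=cam("top"); s=cam("side"); S=get_state(); print(S["eef_pos"],S["tcp_rot"])
a=cv2.resize(t["color"][105:215,140:250],(440,440),interpolation=cv2.INTER_CUBIC)
b=cv2.resize(s["color"][130:250,130:240],(360,393),interpolation=cv2.INTER_CUBIC)
b=cv2.copyMakeBorder(b,0,47,0,0,cv2.BORDER_CONSTANT)
cv2.imwrite("pics/hv.png",np.hstack([a,b]))
E
```

```text
[0.58208932 0.14515923 0.33549897] [ 9.99720118e-01  2.36567963e-02 -5.20596594e-05  1.95412194e-04]
```

View pics/hv.png

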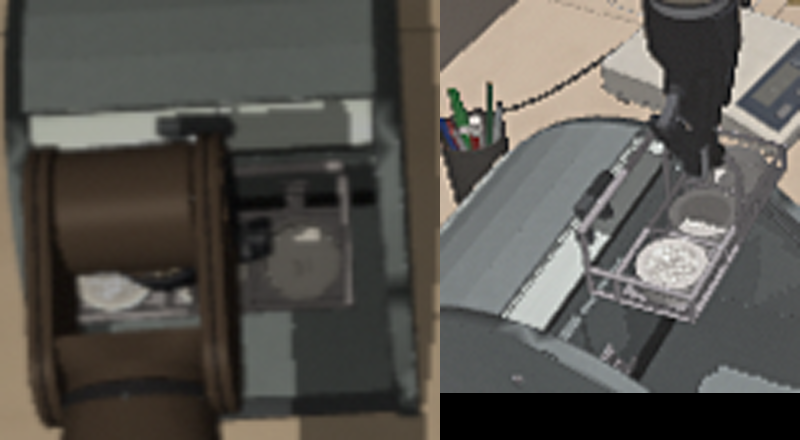

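The carrier is held level with its dishes in place. In the left panel the rail's right end shows at about (345,158), with the right hook's strip at (297,195) below it. I'll check the rail's x from this view.

```bash
python3 - <<'E'
from h import *
t=cam("top"); g=cv2.cvtColor(t["color"],cv2.COLOR_BGR2GRAY)
T=get_state()["eef_pos"]; a=.0475; c,s=np.cos(a),np.sin(a)
for y in(-.07,-.08,-.09):
    print(y,[(int(1000*x),int(cv2.getRectSubPix(g,(1,1),tuple(float(k) for k in proj(t,[T[0]+x*c-y*s,T[1]+x*s+y*c,T[2]-.021])))[0,0])) for x in np.arange(.04,.08,.002)])
for x,y in((.064,-.107),(-.037,-.107)):
  p=proj(t,[T[0]+x*c-y*s,T[1]+x*s+y*c,T[2]-.065 if x<0 else T[2]-.02]); print((p-[140,105])*4)
E
```

```text
-0.07 [(40, 55), (42, 48), (44, 53), (46, 53), (48, 50), (50, 46), (52, 40), (54, 35), (56, 38), (58, 48), (60, 55), (62, 56), (64, 52), (66, 49), (68, 48), (70, 40), (72, 35), (74, 36), (76, 61), (78, 76)]
-0.08 [(40, 24), (42, 28), (44, 36), (46, 39), (48, 42), (50, 46), (52, 38), (54, 35), (56, 38), (58, 49), (60, 56), (62, 59), (64, 54), (66, 52), (68, 50), (70, 45), (72, 36), (74, 37), (76, 57), (78, 73)]
-0.09 [(40, 16), (42, 23), (44, 31), (46, 31), (48, 32), (50, 33), (52, 33), (54, 36), (56, 43), (58, 57), (60, 61), (62, 61), (64, 57), (66, 54), (68, 50), (70, 46), (72, 33), (74, 37), (76, 53), (78, 75)]
[340.58938696 158.6390219 ]
[351.12057884 304.28177703]
```

jog_arm:
  deltas: "0.14 0.12 -0.4 0 0 0;0.13 0.11 -0.8 0 0 0;0 0 -1 0 0 0;0 0 -1 0 0 0;0 0 -1 0 0 0;0 0 -1 0 0 0;0 0 -1 0 0 0;0 0 -1 0 0 0;0 0 -0.8 0 0 0;0 0 -0.6 0 0 0;0 0 -0.4 0 0 0;0 0 0 0 0 0"

```text
time: 21.52
eef_pos: [0.5873, 0.1501, 0.155]
tcp_rot: [1.0, 0.024, -0.0, 0.0]
contact_force: [-0.4, 0.4, -4.9]
opening: 0.176
finger_force: 68.4
```

```bash
python3 - <<'E'
from h import *
t=cam("top"); s=cam("side"); S=get_state(); print(S["eef_pos"],S["tcp_rot"])
a=cv2.resize(t["color"][125:185,180:250],(455,390),interpolation=cv2.INTER_CUBIC)
b=cv2.resize(s["color"][160:260,130:220],(345,390),interpolation=cv2.INTER_CUBIC)
cv2.imwrite("pics/h2.png",np.hstack([a,b]))
E
```

```text
[0.58794435 0.15024076 0.15622474] [ 9.99714060e-01  2.39026392e-02  6.77693872e-04 -4.91397979e-05]
```

View pics/h2.png

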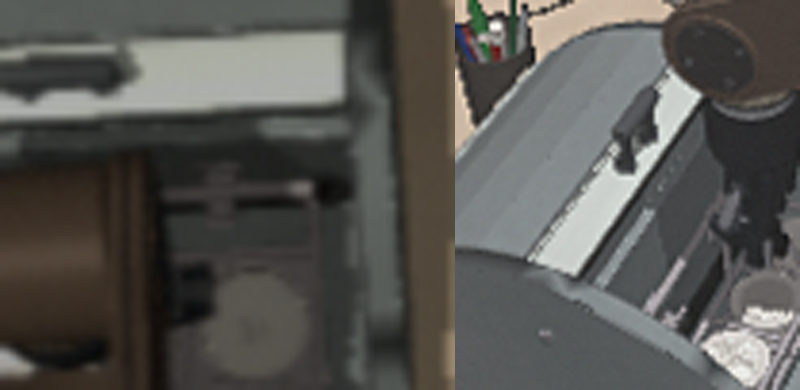

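```bash
python3 - <<'E'
from h import *
t=cam("top")
th=.049;o=np.array([.4816,.1471])
W=lambda x,y,z:[o[0]+x*np.cos(th)-y*np.sin(th),o[1]+x*np.sin(th)+y*np.cos(th),z]
q=lambda p:np.round((proj(t,p)-[180,125])*6.5)
for x,z in((.155,.116),(.157,.116),(.159,.103),(.167,.103),(.175,.103),(.177,.115),(.185,.115),(.185,.188)): print(x,z,q(W(x,-.06,z)))
T=get_state()["eef_pos"];a=.0478
for x in(.056,.06,.064): print("rail",x,q([T[0]+x*np.cos(a)+.06*np.sin(a),T[1]+x*np.sin(a)-.06*np.cos(a),T[2]-.02]))
g=cv2.cvtColor(t["color"],cv2.COLOR_BGR2GRAY)
big=cv2.resize(g[125:185,180:250],(455,390),interpolation=cv2.INTER_CUBIC)
for u in(205,215,222,229,245,270):print(u,[int(v) for v in big[150:240:4,u]])
E
```

```text
0.155 0.116 [214. 217.]
0.157 0.116 [214. 213.]
0.159 0.103 [216. 212.]
0.167 0.103 [216. 197.]
0.175 0.103 [215. 181.]
0.177 0.115 [213. 174.]
0.185 0.115 [212. 158.]
0.185 0.188 [198. 135.]
rail 0.056 [214. 196.]
rail 0.06 [214. 188.]
rail 0.064 [214. 180.]
205 [33, 33, 33, 37, 41, 40, 41, 45, 51, 56, 61, 55, 44, 36, 33, 37, 45, 53, 57, 57, 54, 54, 54]
215 [32, 31, 32, 39, 46, 48, 54, 59, 60, 60, 60, 58, 54, 55, 57, 57, 54, 53, 59, 60, 56, 54, 54]
222 [33, 32, 33, 44, 53, 51, 54, 60, 59, 57, 58, 55, 52, 56, 59, 59, 55, 52, 59, 60, 55, 54, 54]
229 [32, 32, 34, 44, 54, 51, 54, 60, 59, 57, 59, 54, 48, 50, 53, 54, 50, 49, 57, 60, 56, 55, 52]
245 [32, 33, 33, 33, 34, 34, 33, 35, 46, 55, 56, 42, 25, 17, 22, 39, 49, 52, 53, 53, 53, 53, 52]
270 [34, 33, 32, 32, 33, 32, 34, 39, 51, 60, 58, 43, 25, 15, 24, 45, 53, 53, 53, 53, 53, 53, 51]
```

jog_arm:
  deltas: "0.05 0 -0.3 0 0 0;0 0 -0.3 0 0 0;0 0 -0.3 0 0 0;0 0 -0.2 0 0 0;0 0 -0.15 0 0 0;0 0 0 0 0 0"

```text
time: 22.42
eef_pos: [0.5883, 0.1502, 0.1302]
tcp_rot: [1.0, 0.024, -0.0, 0.0]
contact_force: [-0.4, 0.1, -3.8]
opening: 0.173
finger_force: 68.5
```

jog_arm:
  deltas: "0 0 -0.1 0 0 0;0 0 -0.1 0 0 0;0 0 0 0 0 0"

```text
time: 22.8
eef_pos: [0.5886, 0.1503, 0.1277]
tcp_rot: [1.0, 0.024, 0.0, -0.0]
contact_force: [-4.6, 0.5, 2.6]
opening: 0.172
finger_force: 69.4
```

Support began at z = 0.128, exactly the seated height. I'll pull gently toward the front to check that the tips hold the rail.

jog_arm:
  deltas: "-0.2 0 0 0 0 0;-0.2 0 0 0 0 0;0 0 0 0 0 0"

```text
time: 23.18
eef_pos: [0.5813, 0.1502, 0.1274]
tcp_rot: [1.0, 0.024, 0.002, -0.0]
contact_force: [2.0, -0.8, 0.4]
opening: 0.174
finger_force: 69.2
```

jog_arm:
  deltas: "-0.15 0 0 0 0 0;0 0 0 0 0 0"

```text
time: 23.42
eef_pos: [0.581, 0.1502, 0.1272]
tcp_rot: [1.0, 0.024, 0.006, -0.0]
contact_force: [12.6, 2.0, -6.8]
opening: 0.173
finger_force: 68.6
```

jog_arm:
  deltas: "0.15 0 0 0 0 0;0.1 0 0 0 0 0;0 0 0 0 0 0"

```text
time: 23.8
eef_pos: [0.5815, 0.1502, 0.1274]
tcp_rot: [1.0, 0.024, -0.002, 0.0]
contact_force: [-4.4, -0.6, 6.2]
opening: 0.176
finger_force: 70.5
```

jog_arm:
  deltas: "0 0 0 0 0 0;0 0 0 0 0 0;0 0 0 0 0 0;0 0 0 0 0 0;0 0 0 0 0 0;0 0 0.3 0 0 0;0 0 0.5 0 0 0;0 0 1 0 0 0;0 0 1 0 0 0;0 0 1 0 0 0;0 0 1 0 0 0;0 0 1 0 0 0;0 0 1 0 0 0;0 0 1 0 0 0;0 0 1 0 0 0;0 0 0.4 0 0 0"
  gripper: 1

```text
time: 25.8
eef_pos: [0.583, 0.1502, 0.3127]
tcp_rot: [1.0, 0.024, 0.001, -0.0]
contact_force: [-0.5, -0.1, -0.1]
opening: 1.001
finger_force: 0.0
```

```bash
python3 - <<'E'
from h import *
s=cam("side"); t=cam("top"); S=get_state(); print(S["eef_pos"],S["opening"])
b=cv2.resize(s["color"][160:280,130:250],(440,440),interpolation=cv2.INTER_CUBIC)
a=cv2.resize(t["color"][125:215,180:250],(342,440),interpolation=cv2.INTER_CUBIC)
cv2.imwrite("pics/h3.png",np.hstack([a,b]))
E
```

```text
[0.58286762 0.15020385 0.31182634] 1.001645016935183
```

View pics/h3.png

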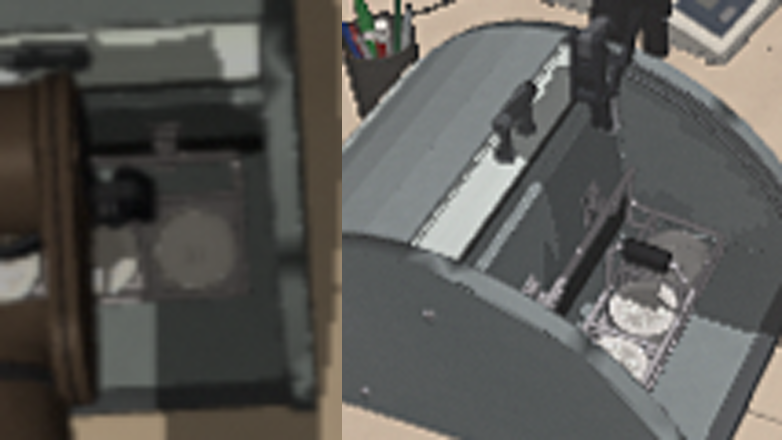

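```bash
python3 - <<'E'
from h import *
t=cam("top"); s=cam("side")
th=.049;o=np.array([.4816,.1471])
W=lambda x,y,z:[o[0]+x*np.cos(th)-y*np.sin(th),o[1]+x*np.sin(th)+y*np.cos(th),z]
qa=lambda p:np.round((proj(t,p)-[180,125])*4.886); qb=lambda p:np.round((proj(s,p)-[130,160])*3.667+[342,0])
for n,ro,z0 in(("trough",.167,.032),("fronttrough",.162,.032),("floor",.150,.012)):
  x0=ro-.060
  print(n,"sleeve side",qb(W(x0,0,z0+.095)),"railend R top/side",qa(W(ro,-.104,z0+.075)),qb(W(ro,-.104,z0+.075)),"front corner R top/side",qa(W(x0-.037,-.107,z0+.03)),qb(W(x0-.037,-.107,z0+.03)), "L rail",qb(W(ro,.06,z0+.075)))
for y in(.06,-.06): print("hook",[qb(W(x,y,z)) for x,z in((.157,.116),(.167,.103),(.177,.115))])
print([qa(W(x,-.06,z)) for x,z in((.157,.116),(.167,.103),(.177,.115))])
g=cv2.cvtColor(t["color"],cv2.COLOR_BGR2GRAY); big=cv2.resize(g[125:215,180:250],(342,440),interpolation=cv2.INTER_CUBIC)
for u in(150,165,190,215):print(u,[int(v) for v in big[110:190:4,u]])
E
```

```text
trough sleeve side [637. 247.] railend R top/side [226. 144.] [625. 166.] front corner R top/side [242. 291.] [725. 225.] L rail [544. 293.]
fronttrough sleeve side [643. 248.] railend R top/side [227. 151.] [630. 168.] front corner R top/side [242. 298.] [730. 227.] L rail [549. 295.]
floor sleeve side [657. 268.] railend R top/side [230. 172.] [643. 187.] front corner R top/side [245. 317.] [742. 245.] L rail [564. 314.]
hook [array([554., 290.]), array([544., 297.]), array([532., 284.])]
hook [array([614., 194.]), array([605., 201.]), array([594., 189.])]
[array([161., 160.]), array([162., 148.]), array([160., 131.])]
150 [36, 32, 32, 37, 37, 33, 34, 31, 25, 19, 21, 34, 55, 58, 56, 53, 44, 28, 17, 13]
165 [35, 33, 33, 43, 51, 51, 57, 48, 52, 59, 60, 59, 61, 52, 56, 60, 54, 54, 54, 54]
190 [31, 32, 32, 32, 32, 32, 31, 22, 10, 9, 28, 53, 59, 52, 50, 53, 53, 52, 52, 53]
215 [31, 30, 32, 33, 33, 32, 30, 18, 10, 13, 31, 55, 54, 47, 47, 51, 52, 52, 52, 51]
```

```bash
python3 - <<'E'
from h import *
s=cam("side")
c=s["color"][195:275,180:250]
c=cv2.convertScaleAbs(c,alpha=1.5,beta=0)
cv2.imwrite("pics/h4.png",cv2.resize(c,(525,600),interpolation=cv2.INTER_CUBIC))
th=.049;o=np.array([.4816,.1471])
W=lambda x,y,z:[o[0]+x*np.cos(th)-y*np.sin(th),o[1]+x*np.sin(th)+y*np.cos(th),z]
q=lambda p:np.round((proj(s,p)-[180,195])*7.5)
for x in(.162,.155): print([q(W(x,y,.107)) for y in(-.104,-.06,.06,.104)])
for y in(.06,-.06): print("tip,floor,back",[q(W(x,y,z)) for x,z in((.157,.116),(.167,.103),(.177,.115))])
E
```

```text
[array([215.,  81.]), array([173., 146.]), array([ 49., 341.]), array([ -1., 419.])]
[array([229.,  85.]), array([188., 150.]), array([ 64., 346.]), array([ 14., 424.])]
tip,floor,back [array([ 58., 330.]), array([ 39., 344.]), array([ 14., 318.])]
tip,floor,back [array([182., 135.]), array([163., 150.]), array([141., 125.])]
```

View pics/h4.png

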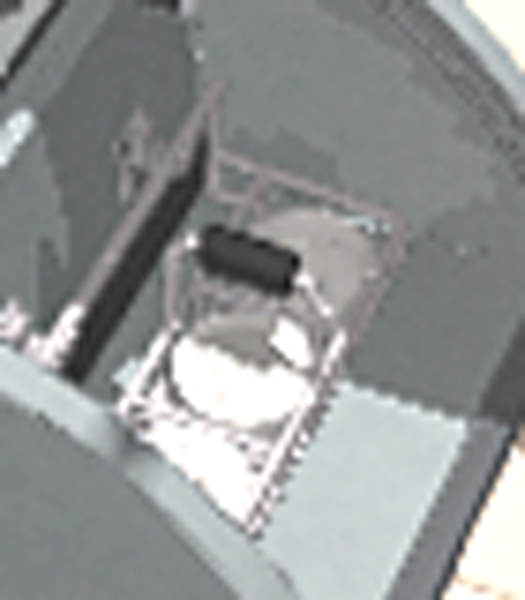

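The rail runs straight and level from (215,90) past the right hook at (170,155) to the left hook at (60,330). That matches the predicted in-trough line, and the dishes are in their bays, so the carrier hangs on both hooks. Now to shut the door.

jog_arm:
  deltas: "0.6 0.06 0 0 0 0;0.9 0.06 0 0 0 0;0.9 0.06 0 0 0 0;0.9 0.06 0 0 0 0;0.9 0.06 0 0 0 0;0.8 0.06 0 0 0 0;0.35 0 0 0 0 0;0 0 -0.6 0 0 0;0 0 -0.9 0 0 0;0 0 -0.8 0 0 0;0 0 -0.55 0 0 0;0 0 0 0 0 0"

```text
time: 27.55
eef_pos: [0.6886, 0.1573, 0.2516]
tcp_rot: [1.0, 0.024, -0.001, 0.0]
contact_force: [0.1, 0.1, 0.1]
opening: 1.001
finger_force: 0.0
```

jog_arm:
  deltas: "0 0 0 0 0 0;0 0 0 0 0 0;0 0 0 0 0 0;0 0 0 0 0 0;0 0 0 0 0 0"
  gripper: 0
  squeeze: 35

```text
time: 28.18
eef_pos: [0.6899, 0.1572, 0.255]
tcp_rot: [1.0, 0.024, 0.001, 0.0]
contact_force: [-1.7, -0.6, 5.7]
opening: 0.651
finger_force: 39.4
```

jog_arm:
  deltas: "-0.3 -0.02 0.08 0 0 0;-0.58 -0.03 -0.08 0 0 0;-0.87 -0.04 -0.16 0 0 0;-0.86 -0.04 -0.21 0 0 0;-0.84 -0.04 -0.27 0 0 0;-0.82 -0.04 -0.32 0 0 0;-0.80 -0.04 -0.36 0 0 0;-0.78 -0.04 -0.41 0 0 0;-0.75 -0.04 -0.46 0 0 0;-0.72 -0.04 -0.50 0 0 0;-0.69 -0.03 -0.54 0 0 0"

```text
time: 29.55
eef_pos: [0.5308, 0.1491, 0.1896]
tcp_rot: [1.0, 0.024, 0.004, 0.0]
contact_force: [6.5, -1.1, -0.4]
opening: 0.641
finger_force: 38.4
```

jog_arm:
  deltas: "-0.56 -0.03 -0.59 0 0 0;-0.60 -0.03 -0.62 0 0 0;-0.56 -0.03 -0.66 0 0 0;-0.52 -0.03 -0.69 0 0 0;-0.48 -0.02 -0.73 0 0 0;-0.44 -0.02 -0.75 0 0 0;-0.39 -0.02 -0.78 0 0 0;-0.34 -0.02 -0.80 0 0 0;-0.20 -0.02 -0.55 0 0 0;-0.10 0 -0.28 0 0 0;0 0 0 0 0 0"

```text
time: 30.92
eef_pos: [0.4422, 0.1445, 0.058]
tcp_rot: [1.0, 0.024, -0.004, 0.001]
contact_force: [-4.9, -3.0, -1.5]
opening: 0.648
finger_force: 41.2
```

jog_arm:
  deltas: "0 0 -0.2 0 0 0;0 0 -0.2 0 0 0;0 0 0 0 0 0"

```text
time: 31.3
eef_pos: [0.4403, 0.1444, 0.0511]
tcp_rot: [1.0, 0.024, -0.008, 0.001]
contact_force: [-14.5, -5.1, 12.7]
opening: 0.647
finger_force: 42.7
```

jog_arm:
  deltas: "0.1 0 -0.2 0 0 0;0 0 0 0 0 0"

```text
time: 31.55
eef_pos: [0.4413, 0.1445, 0.0497]
tcp_rot: [1.0, 0.024, -0.011, 0.001]
contact_force: [-26.4, -6.2, 36.9]
opening: 0.643
finger_force: 46.0
```

jog_arm:
  deltas: "0.1 0 0.2 0 0 0;0 0 0 0 0 0"

```text
time: 31.8
eef_pos: [0.4413, 0.1444, 0.05]
tcp_rot: [1.0, 0.024, -0.011, 0.001]
contact_force: [-19.0, -4.0, 14.7]
opening: 0.648
finger_force: 44.0
```

jog_arm:
  deltas: "0 0 0 0 0 0;0 0 0 0 0 0;0 0 0 0 0 0;0 0 0 0 0 0;0 0 0 0 0 0;-0.1 0 0.4 0 0 0;-0.1 0 0.8 0 0 0;-0.1 0 1 0 0 0;0 0 1 0 0 0;0 0 1 0 0 0;0 0 1 0 0 0;0 -0.5 1 0 0 0;0 -1 1 0 0 0;0 -1 0 0 0 0;0 -1 0 0 0 0;0 -1 0 0 0 0;0 -1 0 0 0 0;0 -1 0 0 0 0;0 -1 0 0 0 0"
  gripper: 1

```text
time: 34.17
eef_pos: [0.4434, -0.0056, 0.1973]
tcp_rot: [1.0, 0.024, 0.001, 0.0]
contact_force: [-0.2, -0.4, 0.0]
opening: 1.002
finger_force: 0.0
```

jog_arm:
  deltas: "0 -1 0 0 0 0;0 -1 0 0 0 0;0 -1 0 0 0 0;0 -1 0 0 0 0;0 -1 0 0 0 0;0 -1 0 0 0 0;0 -1 0 0 0 0;0 -0.5 0 0 0 0;0 0 0 0 0 0"

```text
time: 35.3
eef_pos: [0.4435, -0.1553, 0.1966]
tcp_rot: [1.0, 0.023, 0.0, 0.0]
contact_force: [-0.0, 0.6, 0.1]
opening: 0.999
finger_force: 0.0
```

```bash
python3 - <<'E'
from h import *
t=cam("top"); g=cv2.cvtColor(t["color"],cv2.COLOR_BGR2GRAY)
# door bar (dark) position in the top view, region in front of the store
r=t["color"][200:232,185:216]; m=(cv2.cvtColor(r,cv2.COLOR_BGR2GRAY)<75).astype(np.uint8)
n,l,st,ce=cv2.connectedComponentsWithStats(m)
print([(st[i].tolist(),(ce[i]+[185,200]).round(1)) for i in range(1,n) if st[i,4]>15])
u,v=200.2,217.4
print("bar before 217.4; rows dark at col 201:",[int(x) for x in g[200:230,201]])
th=.049
for z,x in((.064,-.037),(.084,-.03)):
    print(proj(t,[.4816+x,.1455,z]))
# slats cover the mouth?
print("mouth grey",g[150:205:6,195].tolist(), get_state()["contact_force"],get_state()["eef_pos"])
cv2.imwrite("pics/end.png",t["color"])
E
```

```text
[([6, 7, 21, 15, 200], array([201. , 214.1]))]
bar before 217.4; rows dark at col 201: [106, 121, 100, 96, 103, 126, 97, 87, 85, 76, 121, 129, 126, 86, 70, 68, 56, 42, 49, 56, 57, 100, 128, 134, 135, 136, 137, 137, 137, 137]
[199.23210737 217.78900132]
[198.50221183 215.62757331]
mouth grey [116, 159, 147, 133, 118, 90, 108, 99, 100, 97] [0.08228033 0.77701211 0.70769795] [ 0.44342341 -0.15484912  0.19632698]
```

The bar's dark band in the top view, rows 214–220, fits the predicted shut row of 217.8. The end stop was also felt firmly. Handing in.

```bash
python3 -c "
from plant import ctrl; print(ctrl.sign_off())"
```

```text
the job is handed in; nothing more can be done
None
```

The carrier hangs on both hooks with its three dishes in their bays and the door is rolled shut against its stop. I handed the job in at about 35 s, and the arm never went near the bowl, jar or timer; I never positively identified the beaker in the images.

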